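# Kit the wire-guide nozzles in their tapered holders

### The arm

A 6-joint arm with a two-finger parallel gripper is mounted at the origin on the work surface. World frame = base frame: x ahead of the robot, y to its left, z up, the work surface at z = 0. Lengths are in m, angles in degrees, forces in N, time in s.
With the tool pointing down it reaches from about 0.225 to 0.875 m from the base axis. Payload 3.4 kg.
Tool frame: the origin (TCP) lies midway between the tips of the shut fingers; the grasp point (between the pads) lies 19 mm behind it; z points along the fingers, y is the line along which they close (so a half turn about z gives the same grasp; the last joint's range is limited). The gripper opens to 85 mm and grips with 20 to 120 N. Pads are 22 mm wide; open, the fingers measure 114 mm over their backs; the gripper's body (76 mm by 85 mm) begins 54 mm behind the grasp point. The pads swing forward as they close: fully open they stand 13 mm farther back than shut.
Start: joints at [63.312, 15.808, 86.224, -0, 77.962, -6.933], TCP at [0.194, 0.541, 0.231] pointing down, gripper open.
Joint ranges: [-165.64, 165.64], [-43.16, 119.46], [12.63, 154.43], [-67.54, 247.53], [6.08, 155.33], [-154.97, 154.97]. Speed limits (degrees/s): [147.25, 147.25, 180, 180, 180, 180].

### API

Orientations are given as a 3x3 rotation matrix whose columns are the frame's x, y, z axes.
In Python, from workcell import manip, eyes gives the robot as it stands (manip), with the cameras (eyes). Calls block until the motion is done:
- manip.move_pose(position, orientation): joint-space move of the TCP to a pose.
- manip.move_straight(position, ori=None, vel=0.15, f_stop=None): straight line of the TCP; ori=None keeps the orientation; vel is the mean speed in m/s. With f_stop (N) it stops when the force on the tool has changed by that much, and returns True; else False.
- manip.move_j(angles): joint-space move.
- manip.move_gripper(opening, force=None): finger opening in m; force is the grip in N (None keeps the last); returns when the fingers have stopped.
- manip.sleep(seconds).
- manip.inverse_kinematics(position, orientation): joint angles nearest the present ones, or None.
- eyes.capture(name): name is "side" or "top"; returns the picture (384x512x3 uint8, red, green, blue); there is no depth.
- eyes.camera_model(name): a dict with "fov_y" (degrees; the focal length in pixels is half the picture's height over the tangent of half this angle, whatever the lens; pixels are square), "cx", "cy" (the principal point, pixels), "dist_coeffs" ([k1, k2, p1, p2, k3] as OpenCV has them; the pictures are not rectified), "origin" and "rotation" of the camera in the world. Camera axes: x right, y up, looking along -z (the intrinsics and any distortion apply to the point x, -y, -z); pixel columns grow to the right and rows downward; lengths in m; the calibration is good to about 2 mm. A picture is of the moment at which its call begins. camera_model takes no time and is no camera call.
A pose or a line that the arm cannot do raises manip.PlanningError and nothing moves.
- manip.hand_in(): hands the job in; it is judged then, once.
Readings, each from a call of its own:
- manip.read_t(): time.
- manip.read_q(): joint angles.
- manip.read_qd(): joint speeds.
- manip.read_effort(): joint torques, N m.
- manip.read_eef_pos(): TCP position.
- manip.read_orientation(): TCP orientation.
- manip.read_force(): force on the tool from outside, world axes, zero at the start.
- manip.read_ft_torque(): the same for the moment, N m.
- manip.read_width(): finger opening in m.
- manip.read_grasp_force(): force on a finger pad.
Only numpy, scipy, OpenCV 4.12 (cv2) and the standard library are available. Lean on these libraries where they do the work, as an engineer would, in place of code of your own. Each camera call takes 0.05 s, during which the arm holds its last target. There are 200 camera calls.

### The job

Make up the wire-guide sets for the next run: for every nozzle in the case, stand the holder of its size on the steel set-up plate, ease the nozzle out of its tight cutout and nest it in that holder, so that the sets end up upright on the plate. The tapers must only rest in one another under the nozzle's own weight, with the collar still clear of the holder's rim: do not press or drop them in, or they wedge and jam. Leave the spool, the screwdriver and the cup where they are.

Things in the scene. Friction and masses are not known exactly. Their poses are not given: they have to be found in the camera images.
- holder_1: black tapered holder, size 1 of 4 (4 largest), loose on the bench, mouth up: conical socket on a round foot, 60 high; foot 62 in diameter, 6 thick; socket widens, 10 degrees per side, to a mouth 34 across; straight grip band 44 in diameter from 38 to 60 up. Origin: centre of the foot's underside; z up the axis. 0.15 to 0.45 kg. Carry it empty: a nested nozzle would meet the palm.
- nozzle_1: aluminium nozzle for holder_1, 96 long: conical nose, 10 degrees per side, 17 across at the tip, 37 at 56 up; collar 43 in diameter, 56 to 68 up; round head 32 in diameter, 68 to 96 up. Origin: centre of the tip; z towards the head. Resting loosely in its holder its origin is 12 above the holder's and its collar 8 clear of the rim. Starts upright in the case, or absent (None).
- holder_2: black tapered holder, size 2 of 4 (4 largest), loose on the bench, mouth up: conical socket on a round foot, 60 high; foot 68 in diameter, 6 thick; socket widens, 10 degrees per side, to a mouth 42 across; straight grip band 52 in diameter from 38 to 60 up. Origin: centre of the foot's underside; z up the axis. 0.15 to 0.45 kg. Carry it empty: a nested nozzle would meet the palm.
- nozzle_2: aluminium nozzle for holder_2, 96 long: conical nose, 10 degrees per side, 25 across at the tip, 45 at 56 up; collar 51 in diameter, 56 to 68 up; round head 40 in diameter, 68 to 96 up. Origin: centre of the tip; z towards the head. Resting loosely in its holder its origin is 12 above the holder's and its collar 8 clear of the rim. Starts upright in the case, or absent (None).
- holder_3: black tapered holder, size 3 of 4 (4 largest), loose on the bench, mouth up: conical socket on a round foot, 60 high; foot 74 in diameter, 6 thick; socket widens, 10 degrees per side, to a mouth 50 across; straight grip band 60 in diameter from 38 to 60 up. Origin: centre of the foot's underside; z up the axis. 0.15 to 0.45 kg. Carry it empty: a nested nozzle would meet the palm.
- nozzle_3: aluminium nozzle for holder_3, 96 long: conical nose, 10 degrees per side, 33 across at the tip, 53 at 56 up; collar 59 in diameter, 56 to 68 up; round head 48 in diameter, 68 to 96 up. Origin: centre of the tip; z towards the head. Resting loosely in its holder its origin is 12 above the holder's and its collar 8 clear of the rim. Starts upright in the case, or absent (None).
- holder_4: black tapered holder, size 4 of 4 (4 largest), loose on the bench, mouth up: conical socket on a round foot, 60 high; foot 80 in diameter, 6 thick; socket widens, 10 degrees per side, to a mouth 58 across; straight grip band 68 in diameter from 38 to 60 up. Origin: centre of the foot's underside; z up the axis. 0.15 to 0.45 kg. Carry it empty: a nested nozzle would meet the palm.
- nozzle_4: aluminium nozzle for holder_4, 96 long: conical nose, 10 degrees per side, 41 across at the tip, 61 at 56 up; collar 67 in diameter, 56 to 68 up; round head 56 in diameter, 68 to 96 up. Origin: centre of the tip; z towards the head. Resting loosely in its holder its origin is 12 above the holder's and its collar 8 clear of the rim. Starts upright in the case, or absent (None).
- case: grey case, fixed, 118 deep (x) by 303 long (y), 74 high; nozzles 1 to 4 stand in its foam at x 0, y -112, -49, 21, 100, tips 8 above the bench, heads out. Sprung foam cheeks on the -x and +x sides hold each collar (pull about 12 N; free after 15 of lift, nose clear after 75). Lid, 69 high, lies open behind at x 65 to 183. Origin: centre of underside; -x faces the robot, z up.
- plate: flat stainless set-up plate, fixed on the bench, 180 (its x) by 340 (its y), 4 thick, no rim. Origin: centre of its underside, z up.
- spool: bystander: grey spool of copper wire, 90 in diameter, 58 high, standing on its flange. Origin: centre of its underside.
- driver: bystander: black-handled screwdriver, 150 long, lying on the bench. Origin: underside at its middle; x along the shaft.
- jar: bystander: white plastic cup, 72 across, 70 high. Origin: centre of its underside.

How it is judged (in metres and radians):
At the end, for the whole second after the job is handed in: every nozzle present sits in the holder of its own number, coaxial (within 6 mm and 0.1 rad), at its loose depth (origin 12 mm above the holder's, within 5 mm), upright within 0.12 rad, at rest, its axis within the edges of the set-up plate and the holder's foot down on it (z of nozzle_1 in the frame of holder_1 between 0.007 and 0.017 m and horizontal distance between nozzle_1 and holder_1 below 0.006 m and angle between the z axis of nozzle_1 and the z axis of holder_1, either way round below 0.1 rad and angle between each of nozzle_1, nozzle_2, nozzle_3, nozzle_4's own z axis and vertical below 0.12 rad and linear speed of each of nozzle_1, nozzle_2, nozzle_3, nozzle_4 below 0.02 m/s and x of nozzle_1 in the frame of plate between -0.09 and 0.09 m and y of nozzle_1 in the frame of plate between -0.17 and 0.17 m and z of each of nozzle_1, nozzle_2, nozzle_3, nozzle_4 in the frame of plate below 0.024 m and z of nozzle_2 in the frame of holder_2 between 0.007 and 0.017 m and horizontal distance between nozzle_2 and holder_2 below 0.006 m and angle between the z axis of nozzle_2 and the z axis of holder_2, either way round below 0.1 rad and x of nozzle_2 in the frame of plate between -0.09 and 0.09 m and y of nozzle_2 in the frame of plate between -0.17 and 0.17 m and z of nozzle_3 in the frame of holder_3 between 0.007 and 0.017 m and horizontal distance between nozzle_3 and holder_3 below 0.006 m and angle between the z axis of nozzle_3 and the z axis of holder_3, either way round below 0.1 rad and x of nozzle_3 in the frame of plate between -0.09 and 0.09 m and y of nozzle_3 in the frame of plate between -0.17 and 0.17 m and z of nozzle_4 in the frame of holder_4 between 0.007 and 0.017 m and horizontal distance between nozzle_4 and holder_4 below 0.006 m and angle between the z axis of nozzle_4 and the z axis of holder_4, either way round below 0.1 rad and x of nozzle_4 in the frame of plate between -0.09 and 0.09 m and y of nozzle_4 in the frame of plate between -0.17 and 0.17 m); the robot touches nothing.
It fails at once if a nozzle is pressed or dropped hard into its holder (more than 35 N between them), so that the tapers wedge (contact force between nozzle_1 and holder_1 above 35 N or contact force between nozzle_2 and holder_2 above 35 N or contact force between nozzle_3 and holder_3 above 35 N or contact force between nozzle_4 and holder_4 above 35 N).
It fails at once if the spool, the screwdriver or the cup is disturbed (moved more than 3 cm) (distance of any of spool, driver, jar from where it was at the start of the episode above 0.03 m).
Of nozzle_1, nozzle_2, nozzle_3, nozzle_4 only 2 to 3 are there at a start; the rules pass over those that are not, and their reading is None.
At some moment in a run one of holder_1, holder_2, holder_3, holder_4 may be knocked a few centimetres aside while the robot is not near it.
It also fails if it takes over 210 s, if anything falls off the work surface, if the arm or the gripper's body presses on something with over 40 N, if the wrist force passes 120 N, or if a joint passes its speed limit or range.

## Working session

There is one attempt and no reset: what is moved stays moved. The work goes in short steps, each a Python script; the robot and the scene stay as the last script left them, time stands still between calls to the robot, and variables do not carry over. Pictures are saved under pics/ and viewed, at most 14 in all, crops included, and the job is handed in when it is done.

```bash
ls; mkdir -p pics
python3 - <<'E'
from workcell import manip, eyes
import cv2
for n in("side","top"):
    m=eyes.camera_model(n);print(n,m)
    im=eyes.capture(n);cv2.imwrite(f"pics/{n}0.png",im[:,:,::-1])
print(manip.read_t(),manip.read_orientation())
E
```

```text
pics
workcell.py
side {'fov_y': 43.61914509154539, 'cx': 251.14678426452926, 'cy': 193.04073767486392, 'dist_coeffs': array([-0.0365425,  0.       ,  0.       ,  0.       ,  0.       ]), 'origin': array([0.4366532 , 1.06795066, 0.68687645]), 'rotation': array([[-0.991693  ,  0.06427896, -0.11141461],
       [-0.12861017, -0.50967491,  0.85070025],
       [-0.00210311,  0.85796253,  0.51370797]])}
top {'fov_y': 43.3906353477707, 'cx': 244.71119799347372, 'cy': 193.4983362131058, 'dist_coeffs': array([-0.06331894,  0.        ,  0.        ,  0.        ,  0.        ]), 'origin': array([0.47321531, 0.01987371, 1.16551151]), 'rotation': array([[ 0.02993608,  0.997127  , -0.06958144],
       [-0.99944085,  0.03089741,  0.01278073],
       [ 0.0148939 ,  0.06915992,  0.9974944 ]])}
0.1 [[-9.41144611e-01  3.38003433e-01 -7.07126656e-04]
 [ 3.38004128e-01  9.41143496e-01 -1.45891558e-03]
 [ 1.72389180e-04 -1.61206226e-03 -9.99998686e-01]]
```

View pics/top0.png

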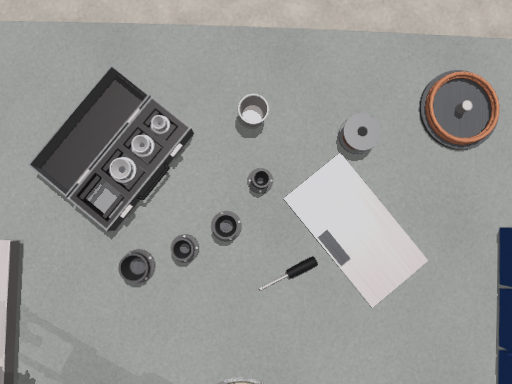

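View pics/side0.png

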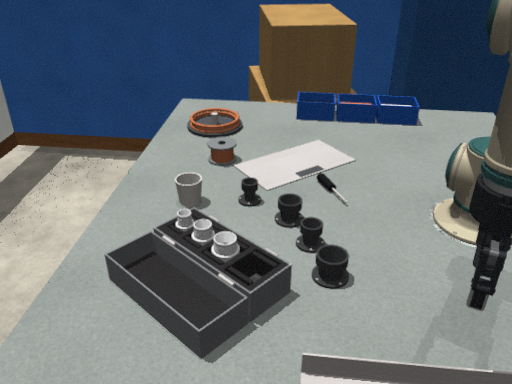

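Top view: nozzles 1, 2 and 3 have their heads near (160,124), (143,146) and (123,169), and slot 4, near (102,197), is empty. The holders are at (261,181), (226,226), (184,249) and (135,267). The plate is centred near (355,230). The cup is at (253,110), the spool at (360,133) and the driver at (290,275). The side view agrees. I'll zoom in on both next.

Run:
```python
import cv2
t=cv2.imread('pics/top0.png')[95:290,80:280];s=cv2.imread('pics/side0.png')[165:300,160:360]
cv2.imwrite('pics/topc.png',cv2.resize(t,(600,585),interpolation=cv2.INTER_CUBIC))
cv2.imwrite('pics/sidec.png',cv2.resize(s,(800,540),interpolation=cv2.INTER_CUBIC))
```

```text
(no output)
```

View pics/topc.png

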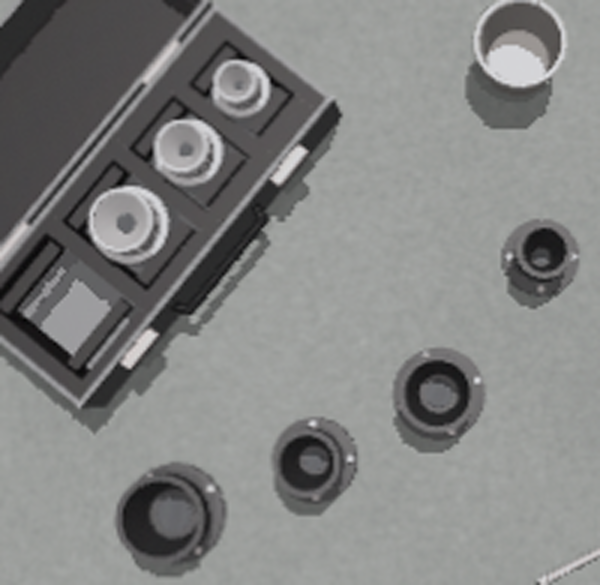

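View pics/sidec.png

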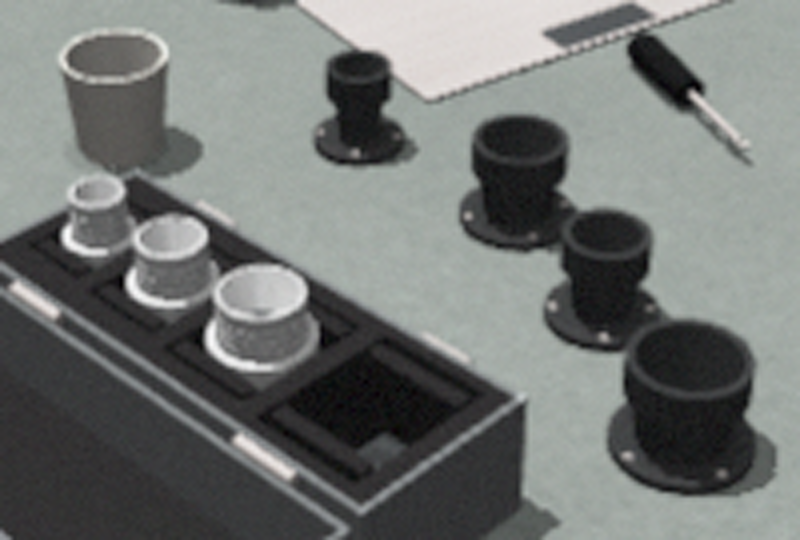

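The crops show clear mouth rims and nozzle heads. Rim centres in top-view pixels: holder 1 (261.7,178.3), holder 2 (182.3,248.7), holder 3 (225.7,226). Head centres: (159.7,123.7), (141.3,145.3), (122,169.3). I'll triangulate these with the side view and refine by mask or Hough circle.

```bash
cat > h.py <<'E'
import numpy as np, cv2
from workcell import manip, eyes
def cam(n):
    m=eyes.camera_model(n); f=192/np.tan(np.radians(m['fov_y']/2))
    return m,np.array([[f,0,m['cx']],[0,f,m['cy']],[0,0,1]])
def ray(n,p):
    m,K=cam(n); u=cv2.undistortPoints(np.array([[p]],float),K,m['dist_coeffs'])[0,0]
    d=m['rotation']@np.array([u[0],-u[1],-1]); return m['origin'],d/np.linalg.norm(d)
def onz(n,p,z):
    o,d=ray(n,p); return o+d*(z-o[2])/d[2]
def proj(n,P):
    m,K=cam(n); c=m['rotation'].T@(np.array(P,float)-m['origin']); c=np.array([c[0],-c[1],-c[2]])
    return cv2.projectPoints(c.reshape(1,1,3),np.zeros(3),np.zeros(3),K,m['dist_coeffs'])[0].ravel()
def tri(pt,ps):
    o1,d1=ray('top',pt);o2,d2=ray('side',ps)
    s=np.linalg.lstsq(np.c_[d1,-d2],o2-o1,rcond=None)[0]
    a,b=o1+d1*s[0],o2+d2*s[1]; return (a+b)/2,np.linalg.norm(a-b)
def circ(im,seed,r,z,S=6,win=22,name='top'):
    """circle of radius r (m) at height z near the pixel seed; returns world point and fitted r"""
    _,K=cam(name); rp=r*K[0,0]/(eyes.camera_model(name)['origin'][2]-z)
    x0,y0=(np.array(seed)-win).round().astype(int)
    g=cv2.cvtColor(im[y0:y0+2*win,x0:x0+2*win],cv2.COLOR_RGB2GRAY)
    g=cv2.GaussianBlur(cv2.resize(g,None,fx=S,fy=S,interpolation=cv2.INTER_CUBIC),(0,0),2)
    c=cv2.HoughCircles(g,cv2.HOUGH_GRADIENT_ALT,1.5,5,param1=60,param2=0.4,minRadius=int(S*rp*.9),maxRadius=int(S*rp*1.1)+1)
    if c is None: return None
    c=c.reshape(-1,c.shape[-1])[:,:3]
    px=(c[:,:2]+.5)/S-.5+[x0,y0]
    i=np.argmin(np.linalg.norm(px-seed,axis=1)+2*abs(c[:,2]/S-rp))
    return px[i],onz(name,px[i],z),c[i,2]/S/rp*r
def mouth(im,seed,r,z,win=24,thr=45):
    """centre of the dark socket (hull of dark pixels in seed's window, near radius r)"""
    _,K=cam('top'); rp=r*K[0,0]/(eyes.camera_model('top')['origin'][2]-z)
    g=cv2.GaussianBlur(cv2.cvtColor(im,cv2.COLOR_RGB2GRAY),(0,0),.6)
    m=np.zeros_like(g); cv2.circle(m,tuple(int(round(v)) for v in seed),int(rp*1.5),255,-1)
    c,_=cv2.findContours(((g<thr)&(m>0)).astype(np.uint8),cv2.RETR_EXTERNAL,cv2.CHAIN_APPROX_NONE)
    c=cv2.convexHull(max(c,key=cv2.contourArea)); (px,rr)=cv2.minEnclosingCircle(c)
    return np.array(px),onz('top',px,z),rr/rp*r
E
python3 - <<'E'
from h import *
np.set_printoptions(precision=4,suppress=True)
im=cv2.imread('pics/top0.png')[:,:,::-1].copy()
H={1:((261.7,178.3),(250,182)),2:((182.3,248.7),(312,223.7)),3:((225.7,226),(290,200)),4:((134,267.7),(332.5,253.7))}
N={1:((159.7,123.7),(184.2,213)),2:((141.3,145.3),(202.5,224.5)),3:((122,169.3),(225.2,238))}
for k,(a,b) in H.items():
    print('H',k,*tri(a,b),'rim',circ(im,a,.018+.004*k,.06),'mouth',mouth(im,a,.013+.004*k,.06))
for k,(a,b) in N.items(): print('N',k,*tri(a,b),'head',circ(im,a,.012+.004*k,.104))
hsv=cv2.cvtColor(im,cv2.COLOR_RGB2GRAY)
m=(hsv>190).astype(np.uint8); m[:,:270]=0;m[:,440:]=0
c=max(cv2.findContours(m,0,2)[0],key=cv2.contourArea)
q=cv2.boxPoints(cv2.minAreaRect(c));P=np.array([onz('top',p,.004) for p in q]);print(q,P,P.mean(0),np.linalg.norm(np.diff(P,axis=0),axis=1))
print('plate tri', tri((372,306),(0,0))[1] and '')
for n,p,z in(('spool',(358,133),.058),('jar',(253,108),.07),('drv',(302,268),.01)): print(n,onz('top',p,z))
E
```

```text
H 1 [ 0.5854 -0.0326  0.0564] 0.0031800060191446737 rim (array([262.3333, 177.5833]), array([ 0.5883, -0.0338,  0.06  ]), np.float64(0.021767756944029944)) mouth (array([261.1667, 177.5   ]), array([ 0.5884, -0.0311,  0.06  ]), np.float64(0.014538670058076303))
H 2 [0.4179 0.1444 0.0572] 0.0036698864061794063 rim (array([184.3333, 250.8333]), array([0.4152, 0.1393, 0.06  ]), np.float64(0.026609567266866387)) mouth (array([181.7206, 248.6029]), array([0.4201, 0.1454, 0.06  ]), np.float64(0.018968098033579635))
H 3 [0.4736 0.0469 0.0574] 0.0018447407994450432 rim None mouth (array([225.5   , 225.3182]), array([0.4761, 0.0474, 0.06  ]), np.float64(0.023052038203423192))
H 4 [0.3721 0.2528 0.0586] 0.0022871095803550273 rim (array([134.0833, 267.3333]), array([0.3742, 0.2523, 0.06  ]), np.float64(0.03613521455171636)) mouth (array([132.5734, 267.289 ]), array([0.3742, 0.2558, 0.06  ]), np.float64(0.027026026205145368))
N 1 [0.6994 0.2012 0.1002] 0.0025859023844830853 head (array([159.5833, 124.0833]), array([0.6964, 0.2006, 0.104 ]), np.float64(0.015933088128489134))
N 2 [0.6493 0.2401 0.1002] 0.0025048394753046047 head (array([142.8333, 144.3333]), array([0.6497, 0.2358, 0.104 ]), np.float64(0.02067428871505141))
N 3 [0.5935 0.2807 0.0993] 0.0009039642629692743 head (array([120.5833, 168.8333]), array([0.5935, 0.2827, 0.104 ]), np.float64(0.022359886280601492))
[[283.063  197.9191]
 [339.9035 151.7714]
 [428.6137 261.0364]
 [371.7733 307.1841]] [[ 0.5464 -0.0879  0.004 ]
 [ 0.6635 -0.2243  0.004 ]
 [ 0.4037 -0.4465  0.004 ]
 [ 0.29   -0.3083  0.004 ]] [ 0.4759 -0.2668  0.004 ] [0.1798 0.3419 0.1789]
plate tri 
spool [ 0.7005 -0.255   0.058 ]
jar [ 0.7481 -0.0074  0.07  ]
drv [ 0.38   -0.1368  0.01  ]
```

Triangulated rims come out at z≈57 mm and heads at z≈100 mm. That matches the text's 60 and 104 to within calibration. Nozzle spacings are 63 and 69 mm, as specified, and the plate measures 180×342. Next I move holder 1 and check it.

```bash
cat >> h.py <<'E'
PARK=[63.312,15.808,86.224,0,77.962,-6.933]
PC=np.array([.4759,-.2668]); U=np.array([-.76,-.65])/np.hypot(.76,.65)
SLOT={1:PC-.105*U,2:PC,3:PC+.105*U}; AP=np.degrees(np.arctan2(-.76,.65))
def R(a):
    a=np.radians(a); return np.array([[-np.sin(a),np.cos(a),0],[np.cos(a),np.sin(a),0],[0,0,-1]])
def P(xy,z): return np.array([xy[0],xy[1],z])
def snap(name=None,cam='top'):
    im=eyes.capture(cam)
    if name: cv2.imwrite(f'pics/{name}.png',im[:,:,::-1])
    return im
ZG=.025
def place_holder(k,seed):
    im=snap(); px,W,r=mouth(im,seed,.013+.004*k,.06)
    print('holder',k,px,W,r); assert abs(r-(.013+.004*k))<.0035
    a=np.degrees(np.arctan2(W[1],W[0]))
    manip.move_gripper(.085); manip.move_pose(P(W,.16),R(a))
    if manip.move_straight(P(W,ZG),vel=.08,f_stop=10): print('touched',manip.read_eef_pos())
    manip.move_gripper(0,40); print('width',manip.read_width(),manip.read_eef_pos())
    manip.move_straight(P(W,.20),vel=.12)
    s=SLOT[k]; manip.move_pose(P(s,.16),R(AP)); print('held',manip.read_width())
    manip.move_straight(P(s,ZG+.015),vel=.1)
    print('down',manip.move_straight(P(s,ZG-.001),vel=.02,f_stop=5),manip.read_eef_pos())
    manip.move_gripper(.085); manip.move_straight(P(s,.18),vel=.15)
E
python3 - <<'E'
from h import *
np.set_printoptions(precision=4,suppress=True)
place_holder(1,(261.5,178)); manip.move_j(PARK); print(manip.read_t())
im=snap('top1'); snap('side1','side')
p=proj('top',P(SLOT[1],.064)); print(p,mouth(im,p,.017,.064),SLOT[1])
E
```

```text
holder 1 [261.1667 177.5   ] [ 0.5884 -0.0311  0.06  ] 0.014538670058076303
width 0.04376130551241052 [ 0.5883 -0.0311  0.0254]
held 0.04385368789344432
down True [ 0.5557 -0.1986  0.0295]
13.9333
[333.5894 193.7965] (array([334.1111, 192.1111]), array([ 0.5596, -0.1997,  0.064 ]), np.float64(0.01497190304938457)) [ 0.5557 -0.1986]
```

View pics/top1.png

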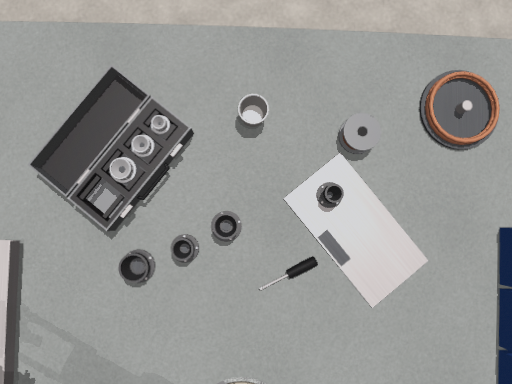

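Holder 1 stands on the plate at pixel (333,194), close to its slot, and nothing else has moved. Next are holders 2 and 3.

Run:
```python
from h import *
np.set_printoptions(precision=4,suppress=True)
place_holder(2,(182,248.7)); manip.move_j(PARK)
place_holder(3,(225.6,225.6)); manip.move_j(PARK); print(manip.read_t())
im=snap('top2'); snap('side2','side')
for k in SLOT:
    p=proj('top',P(SLOT[k],.064)); print(k,p,*mouth(im,p,.013+.004*k,.064),SLOT[k],'rim',circ(im,p,.018+.004*k,.064))
cv2.imwrite('pics/top2c.png',cv2.resize(im[140:320,270:440,::-1],None,fx=3.3,fy=3.3,interpolation=cv2.INTER_CUBIC))
```

```text
holder 2 [181.841  248.5751] [0.4202 0.1451 0.06  ] 0.018801704961339042
width 0.05135618094170185 [0.4203 0.1451 0.0254]
held 0.051547933250749405
down True [ 0.4759 -0.2668  0.0294]
holder 3 [225.5 225.5] [0.4757 0.0474 0.06  ] 0.023192717730415743
width 0.05935133462668357 [0.4757 0.0474 0.0254]
held 0.05923077678012041
down True [ 0.3961 -0.3351  0.0294]
42.1
1 [333.5894 193.7965] [333.9302 192.3954] [ 0.559  -0.1993  0.064 ] 0.015076215738009557 [ 0.5557 -0.1986] rim (array([333.0833, 193.0833]), array([ 0.5573, -0.1974,  0.064 ]), np.float64(0.023343541046631347))
2 [362.4763 229.3965] [362.6271 227.7966] [ 0.4796 -0.2671  0.064 ] 0.01877911809870866 [ 0.4759 -0.2668] rim (array([361.8333, 228.5833]), array([ 0.4777, -0.2653,  0.064 ]), np.float64(0.02598021561734251))
3 [391.318  265.0707] [392.  263.5] [ 0.3997 -0.3366  0.064 ] 0.022739493500293494 [ 0.3961 -0.335 ] rim (array([390.0833, 264.0833]), array([ 0.3983, -0.3321,  0.064 ]), np.float64(0.030876727797320373))
```

View pics/top2c.png

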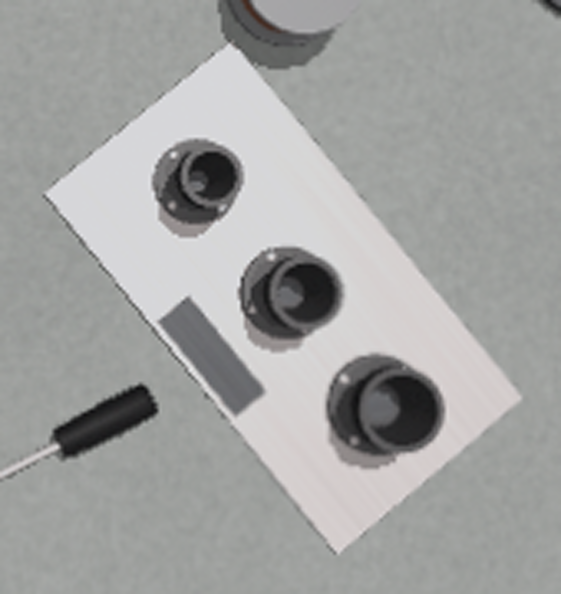

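The crop shows all three holders upright on the plate, with mouth centres at crop pixels (211,178), (306,292) and (400,410). Comparing vision with the known placements gives a consistent camera bias of about 2–3 mm in x, which I'll subtract. Next is nozzle 1.

```bash
cat >> h.py <<'E'
def case_fit():
    Y=np.array([-.112,-.049,.021]); W=np.array([onz('top',p,.104)[:2] for p in ((159.65,123.9),(141.8,145),(121.5,169.1))])
    d=np.polyfit(Y,W,1); u=d[0]/np.linalg.norm(d[0]); c=W.mean(0)-u*Y.mean()
    N={k+1:c+u*Y[k]-[.002,.001] for k in range(3)}
    return N,np.degrees(np.arctan2(-u[0],u[1])),np.linalg.norm(d[0]),[W[k]-c-u*Y[k] for k in range(3)]
ZN=.078
def nest(k,fs=4):
    N,a,*_=case_fit(); n=N[k]
    manip.move_gripper(.085); manip.move_pose(P(n,.16),R(a))
    if manip.move_straight(P(n,ZN),vel=.08,f_stop=8): print('touched',manip.read_eef_pos())
    manip.move_gripper(0,70); print('width',manip.read_width()); z0=manip.read_eef_pos()[2]
    manip.move_straight(P(n,z0+.03),vel=.04); manip.move_straight(P(n,.215),vel=.12)
    print('held',manip.read_width(),manip.read_grasp_force())
    im=snap(f'lift{k}'); snap(f'lift{k}s','side'); s=SLOT[k]
    px,W,r=mouth(im,proj('top',P(s,.064)),.013+.004*k,.064); e=W[:2]-s-[.0035,-.0006]; print('holder dev',e,r)
    if np.linalg.norm(e)>.003: s=s+e
    manip.move_pose(P(s,.215),R(AP)); zt=z0+.008
    manip.move_straight(P(s,zt+.05),vel=.1)
    t=manip.move_straight(P(s,zt-.001),vel=.02,f_stop=fs); z=manip.read_eef_pos()[2]
    print('nest',t,'above target',z-zt,manip.read_force()); return s,z-zt
def release(s):
    manip.move_gripper(.085); z=manip.read_eef_pos()[2]; manip.move_straight(P(s,z+.1),vel=.08)
E
python3 - <<'E'
from h import *
np.set_printoptions(precision=4,suppress=True)
print(case_fit())
s,dz=nest(1)
if abs(dz)<.0025: release(s); manip.move_j(PARK); snap('top3'); im=snap('side3','side')
else: print('HOLD'); im=snap('side3','side')
cv2.imwrite('pics/side3c.png',cv2.resize(im[110:250,170:370,::-1],None,fx=4,fy=4,interpolation=cv2.INTER_CUBIC)); print(manip.read_t())
E
```

```text
({1: array([0.6957, 0.1988]), 2: array([0.6458, 0.2373]), 3: array([0.5904, 0.28  ])}, np.float64(52.3546899350544), np.float64(0.9866400440306801), [array([-0.0009,  0.0007]), array([ 0.0003, -0.0002]), array([ 0.0006, -0.0004])])
width 0.0298892521888659
held 0.02952571377251072 72.47519016265869
holder dev [-0.0004 -0.    ] 0.015112198728750888
nest True above target 0.003478773550641606 [1.1697 0.1379 0.7317]
HOLD
52.9583
```

View pics/side3c.png

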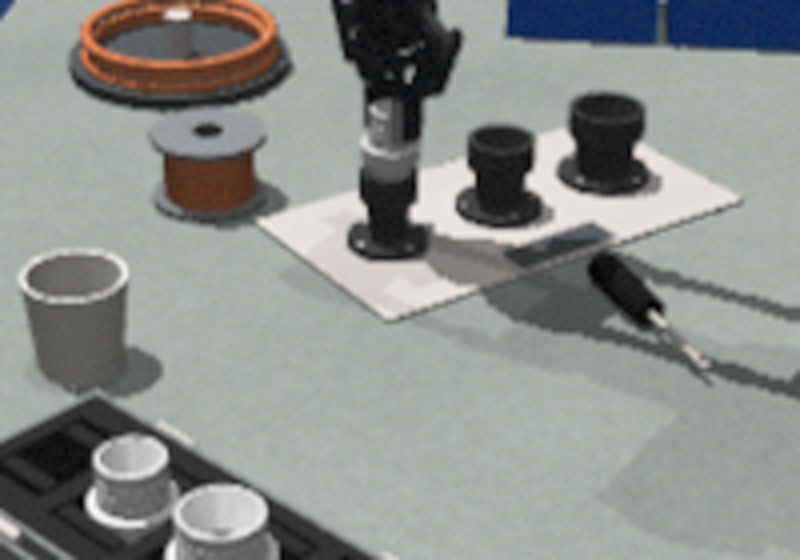

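Nozzle 1 is in holder 1's socket, upright, with the collar just clear of the rim. It met the wall 3.5 mm early, so I'll keep easing it down with low force.

Run:
```python
from h import *
np.set_printoptions(precision=4,suppress=True)
s=SLOT[1]; print(manip.read_force(),manip.read_ft_torque())
zt=manip.read_eef_pos()[2]-.0035
for f in(5,6):
    t=manip.move_straight(P(s,zt-.001),vel=.01,f_stop=f); print(t,manip.read_eef_pos()[2]-zt,manip.read_force(),manip.read_width())
im=snap('side4','side'); cv2.imwrite('pics/side4c.png',cv2.resize(im[110:190,220:300,::-1],None,fx=7,fy=7,interpolation=cv2.INTER_CUBIC)); print(manip.read_t())
```

```text
[ 1.5906 -0.2198  0.4893] [-0.0538 -0.2335  0.0186]
True 0.0020957254372264006 [ 0.4119 -0.5801  3.051 ] 0.029633649474833934
True 0.002049126415441374 [-0.3151 -0.6155  3.6415] 0.029764200726451664
53.525
```

View pics/side4c.png

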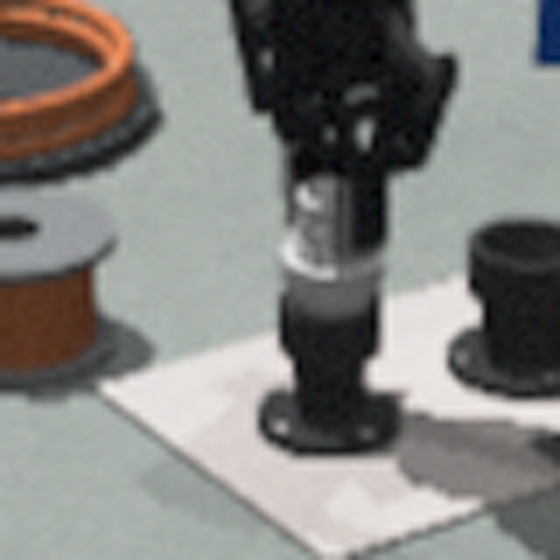

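The nozzle is supported, about 2 mm above nominal, with 4 N of contact. I'll relax the grip first so it settles gently, then open in small steps.

```bash
cat >> h.py <<'E'
def soft_release(s):
    manip.move_gripper(0,20); manip.sleep(.2); print('F20',manip.read_width(),manip.read_force())
    w=manip.read_width()
    for d in (.001,.002,.003,.004): manip.move_gripper(w+d,20)
    release(s)
E
python3 - <<'E'
from h import *
np.set_printoptions(precision=4,suppress=True)
soft_release(SLOT[1]); print(manip.read_force()); manip.move_j(PARK); print(manip.read_t())
t=snap('top5'); im=snap('side5','side'); 
a=cv2.resize(im[110:190,210:300,::-1],(450,400),interpolation=cv2.INTER_CUBIC); b=cv2.resize(t[160:230,290:360,::-1],(350,400),interpolation=cv2.INTER_CUBIC)
cv2.imwrite('pics/c5.png',np.hstack([a,b[:, :350]]))
E
```

```text
F20 0.029775188334025364 [-1.5438 -0.3282  5.8542]
[-0.0051 -0.0307 -0.5054]
59.6667
```

View pics/c5.png

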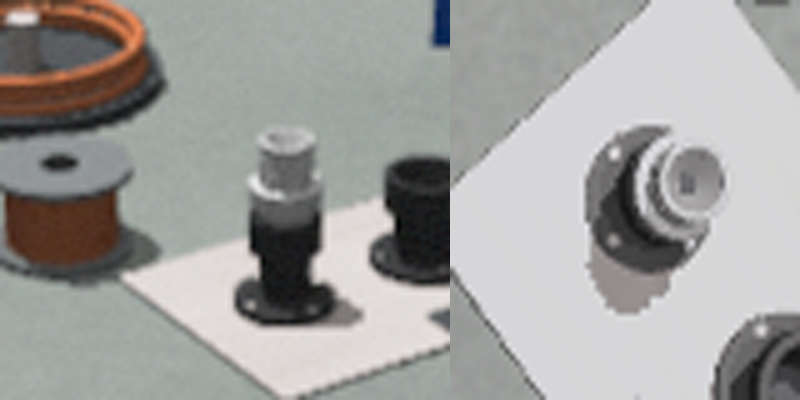

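Run:
```python
from h import *
np.set_printoptions(precision=4,suppress=True)
print(tri((339.2,191.3),(267.2,137.4)), SLOT[1], onz('top',(339.2,191.3),.112))
im=cv2.imread('pics/top5.png')[:,:,::-1].copy()
print(circ(im,(339.2,191.3),.016,.112), proj('side',P(SLOT[1],.112)),proj('side',P(SLOT[1],.117)))
# case state
for k,p in {2:(141.8,145),3:(121.5,169.1)}.items(): print(circ(im,p,.012+.004*k,.104))
```

```text
(array([ 0.5568, -0.2015,  0.1117]), np.float64(0.002387701583029803)) [ 0.5557 -0.1986] [ 0.558  -0.2014  0.112 ]
(array([331.3333, 195.3333]), array([ 0.5486, -0.1841,  0.112 ]), np.float64(0.01618644665690957)) [267.0766 137.704 ] [267.102  136.1158]
(array([143.0833, 144.0833]), array([0.6503, 0.2353, 0.104 ]), np.float64(0.020861205804425218))
(array([120.5833, 168.8333]), array([0.5935, 0.2827, 0.104 ]), np.float64(0.022311655567186058))
```

Head 1 triangulates to z≈112 mm, against the 112 expected, so the depth looks right. Next is nozzle 2.

```bash
cat >> h.py <<'E'
def full(k):
    s,dz=nest(k); zt=manip.read_eef_pos()[2]-dz
    for f in (5,6):
        if dz<.0005: break
        manip.move_straight(P(s,zt-.0005),vel=.01,f_stop=f); dz=manip.read_eef_pos()[2]-zt
        print('dz',dz,manip.read_force())
    if abs(dz)>.004: print('HOLD'); snap(f'set{k}','side'); return
    soft_release(s); manip.move_j(PARK); print(manip.read_t())
    t=snap(f'set{k}t'); im=snap(f'set{k}','side'); x,y=(int(v) for v in proj('top',P(s,.08))); u,v=(int(q) for q in proj('side',P(s,.07)))
    cv2.imwrite(f'pics/set{k}c.png',np.hstack([cv2.resize(i[b-38:b+38,a-38:a+38,::-1],(400,400),interpolation=cv2.INTER_CUBIC) for i,a,b in((im,u,v),(t,x,y))]))
    print('crop origins',u-38,v-38,x-38,y-38)
E
python3 - <<'E'
from h import *
np.set_printoptions(precision=4,suppress=True)
full(2)
E
```

```text
width 0.03808169738177499
held 0.038046645823619225 73.5950767993927
holder dev [0.0002 0.0003] 0.01877911809870866
nest True above target 0.005562305435379972 [ 1.4368  1.0789 -0.895 ]
dz 0.0018042765983800196 [0.9615 1.3529 1.8033]
dz 0.0015852287443743202 [1.0928 0.4785 4.0695]
F20 0.03784271438768181 [ 0.1943 -1.1565  4.5361]
77.3417
crop origins 257 104 326 191
```

View pics/set2c.png

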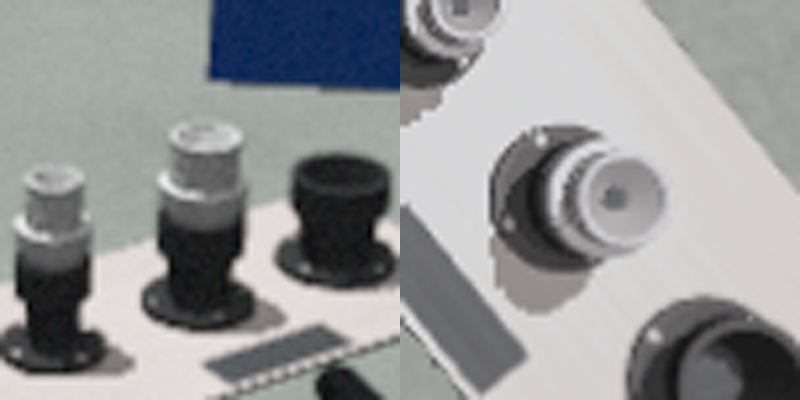

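Run:
```python
from h import *
np.set_printoptions(precision=4,suppress=True)
full(3)
```

```text
width 0.04613517275920758
held 0.04579566229759939 76.65815949440002
holder dev [ 0.0001 -0.0006] 0.02265521139034439
nest True above target 0.000816098999252779 [0.4418 0.3342 4.1794]
dz 0.0005645452152627517 [0.1682 0.1646 3.1848]
dz 0.0005422157067337674 [0.3695 1.2781 3.3686]
F20 0.045955049475127165 [0.4968 0.3204 4.1848]
95.2583
crop origins 283 96 355 227
```

Set 2 looks upright and centred, and nozzle 3 went in at 0.5 mm above nominal. One final check of all three, by measurement and by view.

Run:
```python
from h import *
np.set_printoptions(precision=4,suppress=True)
im=cv2.imread('pics/set3.png'); t=cv2.imread('pics/set3t.png')
a=cv2.resize(im[95:200,240:360],None,fx=5,fy=5,interpolation=cv2.INTER_CUBIC)
for k,s in SLOT.items():
    for z,c in((.004,(0,0,255)),(.064,(0,255,255)),(.112,(0,255,0))):
        p=(proj('side',P(s,z))-[240,95]+.5)*5; cv2.circle(a,tuple(int(v) for v in p),2,c,-1)
cv2.imwrite('pics/fin_s.png',a)
cv2.imwrite('pics/fin_t.png',cv2.resize(t[165:285,315:415],None,fx=5,fy=5,interpolation=cv2.INTER_CUBIC))
```

```text
(no output)
```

View pics/fin_s.png

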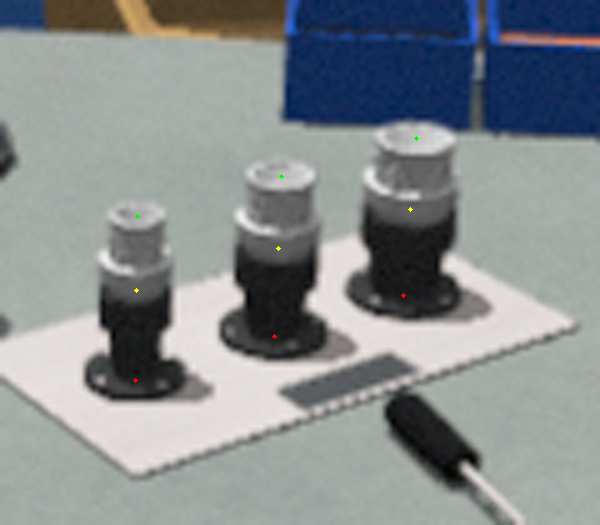

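View pics/fin_t.png

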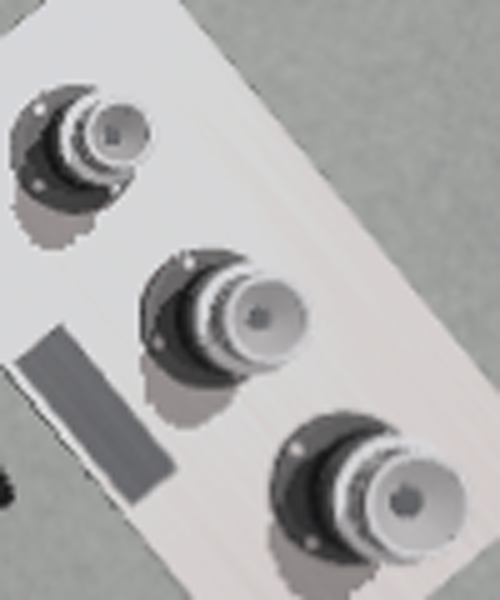

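In the side view all three head centres, (137,215), (281,175) and (416,138), lie within 1 crop pixel (about 1 mm) of the expected seated points. The sets are upright with their collars clear of the rims, and the top view shows them well inside the plate. Handing in.

```bash
python3 -c "
from workcell import manip, eyes
print(manip.hand_in(),manip.read_t())"
```

```text
the job is handed in; nothing more can be done
the job is handed in; nothing more can be done
```

I handed in the job with nozzles 1, 2 and 3 (nozzle 4 was absent) resting upright in their own holders on the plate, at their loose depth to about 1–2 mm by camera, and the spool, screwdriver and cup left alone; the hand-in gave no verdict.

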